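Turn a carton against the corner post and book it in

TASK

The green carton lying in front of the yellow-banded steel corner post has its barcode label on the wrong side: push it against that post so that it swings a quarter turn about it, with the label coming round to face the scanner. Then slide it along the aluminium rail until it is fully home, label against the black stop bar at the scanner's foot and side flush with the rail, and press the green button all the way down to book it in, leaving the carton there. Keep the carton flat on the bench, do not press the red button, and leave the other things on the bench alone.

Things in the scene. Friction and masses are not known exactly. Their poses are not given: they have to be found in the camera images.
- carton: loose green square carton, 100 x 100 x 50 tall, about 0.35 kg (too wide to grasp: push it). Origin at the centre of its underside, z up. Barcode label (white, black bars, folded on to the lid) on its own -x side; white tape on the lid along its +y edge. Starts within 0.1 rad of the post's axes, +y side facing the post and 10 to 75 mm short of it, the post opposite the +x half of that side
- carton_label (a point): centre of the carton's label face: 50 mm along the carton's own -x from its centre, 25 mm up; axes as the carton's. The carton has to turn clockwise seen from above, so that this face ends up facing the post's +y
- post: fixed round steel corner post with a yellow band, 20 in diameter, 60 tall, in one piece with rail and scanner. Origin on its axis at bench height; z up, y along the rail towards the scanner, x away from the robot
- rail_end (a point): top of the aluminium guide rail at its scanner end. The rail is 22 tall and 12 thick and runs straight from the post (y = 5 mm) to here (y = 160 mm); its face towards the robot is flush with the post, at x = -10 mm in the post's frame. There is no rail on the robot's side
- scan_window (a point): fixed point in the plane of the front of the black stop bar (130 long, 14 tall) at the scanner's foot, over its middle, 25 mm up: x = -60, y = +165 mm in the post's frame, axes as the post's. The grey scanner (150 x 85 x 65 tall) begins 6 mm behind. The carton is home when carton_label is here: its centre is then at x = -60, y = +115 mm in the post's frame
- green_button (a joint): travel of the green push button in m: 0 up, 0.006 fully down (spring, 4 N fully down; counts as pressed beyond 0.0045)
- green_button_top (a point): centre of the green button's top face, cap 32 in diameter; it presses straight down. The green and red buttons stand in black housings beyond the rail (on the far side from the robot), 80 mm apart, in either order
- red_button (a joint): travel of the red push button, like the green one; not to be pressed
- red_button_top (a point): centre of the red button's top face
- logger: bystander: a flat white temperature logger, 55 x 75 x 16; origin at the centre of its underside; to be left alone
- small_carton: bystander: a small white and red medicine box, 50 x 110 x 36; origin at the centre of its underside; to be left alone
- spare_carton: bystander: a second green carton, 100 x 100 x 50, with no label; origin at the centre of its underside; to be left alone
- cool_pack: bystander: a flat blue cool pack, 110 x 160 x 24; origin at the centre of its underside; to be left alone
- vial_jar: bystander: a small jar with an orange cap, 50 in diameter, 70 tall; origin at the centre of its underside; to be left alone
- marker: bystander: a black marker pen, 130 long, 16 thick; origin at the centre of its underside; to be left alone
Things that resemble listed ones, but are neither listed nor needed, are in the scene too. What is shaped like the carton but blue is not meant.

How it is judged:
On the way, in this order (a step that is already met when the one before it is completed fails the run):
1. the carton is partly turned (20 to 75 degrees) while it bears against the corner post (angle between the x axis of carton and the x axis of post, either way round between 0.35 and 1.3 rad and contact force between carton and post above 0.3 N), for 0.05 s.
2. the carton is home: label against the scanner's stop bar, side flush with the rail (y of carton_label in the frame of scan_window above -0.005 m and x of carton_label in the frame of scan_window between -0.006 and 0.006 m and angle between the x axis of carton and the y axis of post, either way round below 0.07 rad and angle between carton's own z axis and vertical below 0.06 rad and linear speed of carton below 0.02 m/s), for 0.2 s.
3. the green button is pressed down with the carton home (value of joint green_button above 0.0045 m and y of carton_label in the frame of scan_window above -0.005 m and x of carton_label in the frame of scan_window between -0.006 and 0.006 m and angle between the x axis of carton and the y axis of post, either way round below 0.07 rad), for 0.05 s.
At the end, for the whole second after the job is handed in: The carton stands at rest flat on the bench with its label face within 5 mm of the scanner's stop bar, its side within 6 mm of the rail and within 0.07 rad of square to it, and the green button has been pressed (and let up again) (all of step 2 and value of joint green_button below 0.002 m); the robot touches nothing.
It fails at once if the red button is pressed (value of joint red_button above 0.003 m).
It fails at once if the carton is tipped or lifted off the bench (angle between carton's own z axis and vertical above 0.25 rad or height (world z) of carton above 0.02 m).
It fails at once if a bystander is moved by more than 20 mm (distance of any of logger, small_carton, spare_carton, cool_pack, vial_jar, marker from where it was at the start of the episode above 0.02 m).
It also fails if it takes over 72 s, if anything falls off the work surface, if the arm or the gripper's body presses on something with over 40 N, if the wrist force passes 120 N, or if a joint passes its speed limit or range.

ROBOT

A 6-joint arm with a two-finger parallel gripper is mounted at the origin on the work surface. World frame = base frame: x ahead of the robot, y to its left, z up, the work surface at z = 0. Lengths are in m, angles in rad, forces in N, time in s.
With the tool pointing down it reaches from about 0.425 to 0.95 m from the base axis. Payload 3.5 kg.
Tool frame: the origin (TCP) lies at the very end of the fingers, on their centre line; the grasp point (between the pads) lies 19 mm behind it; z points along the fingers, y is the line along which they close (so a half turn about z gives the same grasp; the last joint's range is limited). The gripper opens to 85 mm and grips with 20 to 120 N. Pads are 22 mm wide; open, the fingers measure 114 mm over their backs; the gripper's body (76 mm by 85 mm) begins 54 mm behind the grasp point. The pads swing forward as they close: fully open they stand 13 mm farther back than shut.
Start: joints at [-1.499, 0.286, 1.577, -0, 1.279, -0.15], TCP at [0.149, -0.658, 0.231] pointing down, gripper open.
Joint ranges: [-2.77, 2.77], [-0.9, 2.22], [0.21, 2.48], [-1.53, 4.67], [0.24, 2.81], [-2.84, 2.84]. Speed limits (rad/s): [2.79, 2.79, 3.14, 3.14, 3.14, 3.14].

INTERFACE

Orientations are given as a unit quaternion [x, y, z, w].
In Python, from plant import ctrl gives the robot as it stands.
- The arm moves only by the tool carry_out, never from a script. Its argument "deltas" is one flat list of numbers, 6 for each row, row after row: the shift along the tool's x, y, z in m, then the turn, a rotation vector about the tool's x, y, z in rad. A call has 1 to 5 rows; each row is the pose to reach, as a shift and turn from the pose commanded when the call began, along the tool's axes at that moment; what a row does not reach only later rows make up. A row lasts 1/8 s, in which the tool goes at most 62.5 mm and 10.7 degrees, less where a joint would pass 70% of its speed; a pose out of reach is approached as far as the arm can. A call with a gripper value outside its range is refused whole. "grip" is the opening in per cent of the stroke, from 0 (shut) to 100 (fully open), set as the call begins (left out, the last holds). The fingers move at their own pace and stop on an object; "grip_force" is the grip in N (left out, the last holds). Time passes only in rows, so rows that repeat a pose let the fingers close. It gives the time, the measured TCP pose, the force, the opening and the grip force at its end, in the units of the state.
- ctrl.get_state(): the state, without advancing time (a new reading comes with each control period).
- ctrl.read_camera(name): name is "scene" or "top" or "wrist"; returns (picture, depth): 384x512x3 uint8, red, green, blue; 384x512 float32, m along the optical axis (not along the pixel's ray), 0 where there is no reading.
- ctrl.camera_model(name): a dict with "intrinsics" (3x3 intrinsics, pixels), "k1" (the pictures are not rectified: a ray, as slopes to the right and down, at radius r is drawn at 1 + k1 r^2 times it, then the intrinsics apply), "extrinsics" (4x4, takes a point from world to camera coordinates); the wrist camera has in their place "hand_eye" (4x4, takes a point from camera to tool coordinates, whose origin is the TCP and whose axes are the flange's). Camera axes: x right, y down, z forward; pixel columns grow to the right and rows downward; lengths in m; the calibration is good to about 2 mm. A picture is of the moment at which its call begins: read the wrist's pose just before it. camera_model takes no time and is no camera call.
- ctrl.sign_off(): hands the job in; it is judged then, once.
Trained networks look in the newest picture that a camera, given by its name, has taken for a name from the list of things; names that differ only in an ending like _2 or _b are one class to them, and where a whole thing is asked for, a point or a joint stands for the part that bears it (a point fixed in the world has none). Each returns a list of dicts, best first, with "score" (0 to 1); they miss things now and then, are a little off and sometimes report something else, mostly with a low value. They report only what shows in the picture. A call takes as long as a camera call. They do not tell look-alikes from the thing itself.
- ctrl.find_in(camera, query): "uv" ([column, row] in pixels, amid what is visible of it).
The state is a dict: "time": time; "qpos": joint angles; "dq": joint speeds; "joint_efforts": joint torques, N m; "eef_pos": TCP position; "tcp_rot": TCP orientation; "contact_force": force on the tool from outside, world axes, zero at the start; "wrist_torque": the same for the moment, N m; "opening": opening from 0.0 (shut) to 1.0 (fully open); "finger_force": force on a finger pad.
Only numpy, scipy, OpenCV 4.12 (cv2) and the standard library are available. Lean on these libraries where they do the work, as an engineer would, in place of code of your own. Each camera call takes 0.05 s, during which the arm holds its last target. There are 200 camera calls.

## Working session

There is one attempt and no reset: what is moved stays moved. The work goes in short steps, Python scripts to look and compute and a tool call to move; the robot and the scene stay as the last step left them, time stands still between calls to the robot, and variables do not carry over. Pictures are saved under pics/ and viewed, at most 10 in all, crops included, and the job is handed in when it is done.

Besides the shell and the picture viewer there is one more tool, called after "Request:" in YAML: its name, and indented under it one key for each argument. carry_out: Moves the arm, as the interface text tells. Its arguments: {"type":"object","properties":{"deltas":{"type":"array"},"grip":{"type":"number"},"grip_force":{"type":"number"}},"required":["deltas"]}

```bash
mkdir -p pics; cat > h.py <<'E'
import numpy as np, cv2
from plant import ctrl
from scipy.spatial.transform import Rotation as R
def snap(c,name=None):
    im,d=ctrl.read_camera(c)
    if name: cv2.imwrite('pics/'+name+'.png',im[:,:,::-1])
    return im,d
def ray(c,uv):
    m=ctrl.camera_model(c);K=np.array(m['intrinsics'],float);k=m['k1']
    uv=np.atleast_2d(uv).astype(float)
    p=(uv-K[:2,2])/[K[0,0],K[1,1]]
    q=p.copy()
    for _ in range(20): q=p/(1+k*(q**2).sum(1,keepdims=True))
    return np.c_[q,np.ones(len(q))]
def cam2world(c,st=None):
    m=ctrl.camera_model(c)
    if 'extrinsics' in m: return np.linalg.inv(np.array(m['extrinsics']))
    st=st or ctrl.get_state();T=np.eye(4);T[:3,:3]=R.from_quat(st['tcp_rot']).as_matrix();T[:3,3]=st['eef_pos']
    return T@np.array(m['hand_eye'])
def atz(c,uv,z,st=None):
    T=cam2world(c,st);r=ray(c,uv)@T[:3,:3].T
    return T[:3,3]+r*((z-T[2,3])/r[:,2])[:,None]
def atd(c,uv,d,st=None):
    T=cam2world(c,st);u=np.atleast_2d(uv).astype(int)
    return (ray(c,uv)*d[u[:,1],u[:,0]][:,None])@T[:3,:3].T+T[:3,3]
E
python3 - <<'E'
from h import *
a,d=snap('scene','s0');b,e=snap('top','t0');np.save('td.npy',e)
cv2.imwrite('pics/both.png',cv2.resize(np.vstack([a,b])[:,:,::-1],None,fx=1,fy=.999)[:600] if 0 else b[:,:,::-1])
s=ctrl.get_state();print(s)
for q in ['carton','post','green_button_top','red_button_top','scan_window','rail_end','carton_label']:
    for r in ctrl.find_in('top',q)[:4]:print(q,r['uv'],r['score'],atd('top',r['uv'],e).round(3))
E
```

```text
{'time': 0.1, 'qpos': array([-1.49897947e+00,  2.87114028e-01,  1.57810289e+00, -1.01741866e-05,
        1.27862893e+00, -1.49975668e-01]), 'dq': array([ 0.00092921, -0.00054463, -0.00298977,  0.00023698,  0.00021782,
        0.0021503 ]), 'joint_efforts': array([ 1.07969925e-03, -4.07299268e+01, -2.93698257e+01, -1.12302066e-04,
        3.45508182e-03, -4.23640270e-07]), 'eef_pos': array([ 0.14848218, -0.65781856,  0.23002174]), 'tcp_rot': array([ 9.93856515e-01,  1.10670495e-01,  3.91493591e-05, -1.12592620e-03]), 'contact_force': array([-0.29863918,  0.48699254,  0.81041988]), 'wrist_torque': array([ 0.01744397, -0.03026306, -0.00460488]), 'finger_force': 0.0, 'opening': 0.998506063528643}
carton [416.4, 163.7] 0.68 [[ 0.606 -0.583  0.053]]
carton [289.5, 197.2] 0.63 [[ 0.503 -0.176  0.051]]
post [257.2, 175.6] 0.61 [[ 0.571 -0.074  0.063]]
post [291.7, 194.4] 0.43 [[ 0.511 -0.183  0.052]]
green_button_top [94.2, 223.8] 0.69 [[0.425 0.438 0.05 ]]
green_button_top [243.0, 157.5] 0.57 [[ 0.637 -0.028  0.023]]
red_button_top [221.2, 155.4] 0.58 [[0.646 0.044 0.019]]
red_button_top [142.8, 136.0] 0.23 [[0.7   0.287 0.069]]
scan_window [191.2, 178.7] 0.63 [[0.562 0.132 0.066]]
rail_end [193.5, 180.9] 0.85 [[0.555 0.125 0.065]]
carton_label [294.4, 192.8] 0.89 [[ 0.517 -0.192  0.05 ]]
carton_label [419.1, 165.0] 0.56 [[ 0.603 -0.594  0.048]]
```

```bash
python3 -c "
import cv2;i=cv2.imread('pics/t0.png');cv2.imwrite('pics/t0b.png',cv2.resize(i,(800,600),interpolation=cv2.INTER_CUBIC))"
```

```text
(no output)
```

View pics/t0b.png

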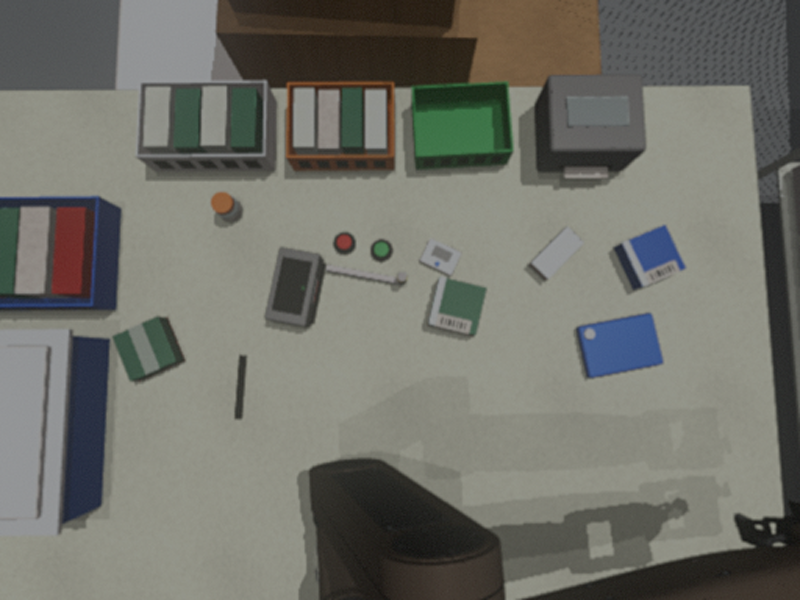

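View pics/s0.png

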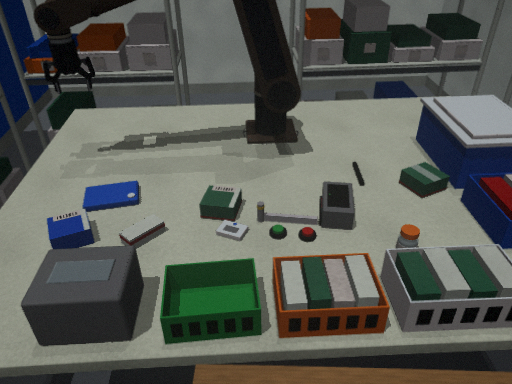

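The top view (800x600 copy) shows the labelled green carton at (457,307). Its label is on the robot side and its tape on the post side. The post is at (402,279), with the rail running to the scanner at (297,287). The green button is at (381,249) and red at (344,242). The logger is at (440,255), close beyond the carton. The look-alikes are the blue carton at (650,257), which is the wrong colour, and the spare at (147,347), which is striped and has no label. Next I'll look from nearer with the wrist camera.

```bash
cat >> h.py <<'E'
def goal(p,yaw,st=None):
    """row for a tool-down pose at p with tool x at world yaw, from the present pose"""
    st=st or ctrl.get_state();Rc=R.from_quat(st['tcp_rot'])
    Rg=R.from_matrix(np.c_[[np.cos(yaw),np.sin(yaw),0],[np.sin(yaw),-np.cos(yaw),0],[0,0,-1]])
    return np.r_[Rc.inv().apply(np.array(p)-st['eef_pos']),(Rc.inv()*Rg).as_rotvec()].round(4)
E
python3 - <<'E'
from h import *
print(ctrl.camera_model('wrist'))
e=np.load('td.npy')
print(atd('top',np.array([[402,279],[327,268],[381,249],[344,242],[457,307],[440,257]])/1.5625,e).round(3))
print(goal([.50,-.08,.36],-0.15))
E
```

```text
{'intrinsics': array([[304.40376041,   0.        , 257.13659498],
       [  0.        , 304.40376041, 191.5843304 ],
       [  0.        ,   0.        ,   1.        ]]), 'k1': -0.05774003037795059, 'hand_eye': array([[-8.81831789e-04, -9.62266821e-01, -2.72106205e-01,
         6.85110493e-02],
       [ 9.99999596e-01, -8.00523552e-04, -4.09818579e-04,
         1.34988174e-03],
       [ 1.76527395e-04, -2.72106456e-01,  9.62267138e-01,
        -1.40990766e-01],
       [ 0.00000000e+00,  0.00000000e+00,  0.00000000e+00,
         1.00000000e+00]])}
[[ 0.562 -0.075  0.058]
 [ 0.592  0.082  0.024]
 [ 0.631 -0.031  0.024]
 [ 0.647  0.047  0.021]
 [ 0.505 -0.185  0.052]
 [ 0.614 -0.155  0.017]]
[ 4.701e-01 -4.869e-01 -1.287e-01 -2.000e-04  0.000e+00  3.718e-01]
```

Request:
carry_out:
  deltas: [0.04,-0.042,0,0,0,0,0.083,-0.086,0,0,0,0,0.126,-0.13,0,0,0,0,0.169,-0.174,0,0,0,0,0.212,-0.218,0,0,0,0]
  grip: 0

```text
time: 1.08
eef_pos: [0.3081, -0.3975, 0.2316]
tcp_rot: [0.994, 0.11, 0.0, 0.0]
contact_force: [0.4, 0.1, 0.1]
opening: 0.003
finger_force: 0.0
```

Request:
carry_out:
  deltas: [0.043,-0.044,0,0,0,0,0.086,-0.088,0,0,0,0,0.129,-0.132,0,0,0,0,0.172,-0.176,0,0,0,0,0.215,-0.22,0,0,0,0]

```text
time: 1.7
eef_pos: [0.4696, -0.1355, 0.2319]
tcp_rot: [0.994, 0.111, 0.001, 0.0]
contact_force: [0.4, -0.4, 0.1]
opening: 0.004
finger_force: 0.0
```

Request:
carry_out:
  deltas: [0.03,-0.03,-0.02,0,0,0.1,0.045,-0.05,-0.03,0,0,0.25,0.045,-0.05,-0.03,0,0,0.37,0.045,-0.05,-0.03,0,0,0.37]

```text
time: 2.2
eef_pos: [0.5017, -0.0782, 0.2616]
tcp_rot: [0.997, -0.073, 0.0, 0.0]
contact_force: [-0.3, -0.1, 1.1]
opening: -0.003
finger_force: 0.0
```

```bash
python3 - <<'E'
from h import *
s=ctrl.get_state();print(s['eef_pos'],s['tcp_rot'],s['contact_force'],s['time'])
a,d=snap('wrist','w0');np.save('wd.npy',d)
import pickle;pickle.dump(s,open('ws.pkl','wb'))
cv2.imwrite('pics/w0b.png',cv2.resize(a,(800,600),interpolation=cv2.INTER_CUBIC)[:,:,::-1])
E
```

```text
[ 0.50171311 -0.07820127  0.2615584 ] [ 9.97337834e-01 -7.29191182e-02  1.95870825e-04  9.44507424e-05] [-0.29608097 -0.0527012   1.12447084] 2.2
```

View pics/w0b.png

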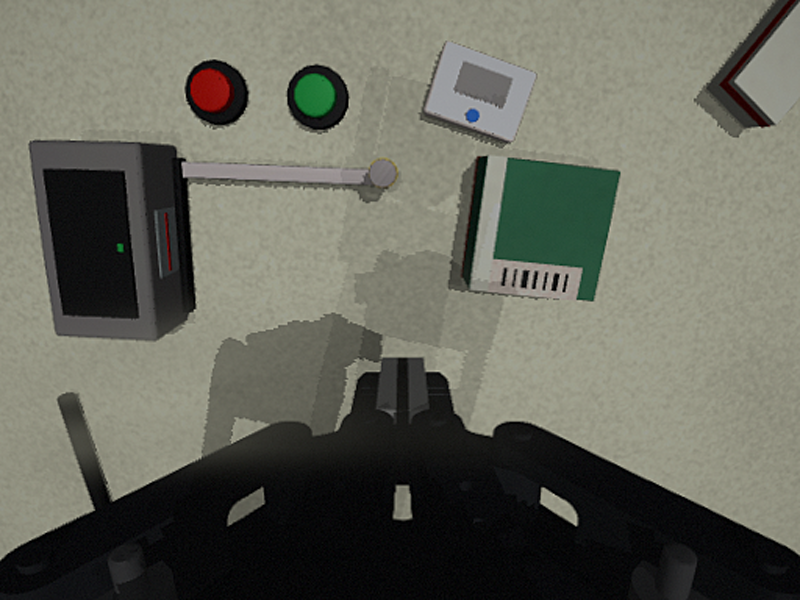

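The wrist view (800x600) shows the post top at (383,172) and the rail running left to the scanner. The green button is at (316,94) and red at (210,90). The logger is at (480,90). The carton lid has its label at the bottom and its tape on the left, with corners at about (487,156), (620,171), (597,300) and (468,290).

```bash
cat >> h.py <<'E'
import json,os
def P():
    j=json.load(open('post.json'));return np.array(j[:2]),j[2]
def w2p(w):
    o,t=P();c,s=np.cos(t),np.sin(t);return (np.atleast_2d(w)[:,:2]-o)@np.array([[c,-s],[s,c]])
def p2w(p):
    o,t=P();c,s=np.cos(t),np.sin(t);return np.atleast_2d(p)[:,:2]@np.array([[c,s],[-s,c]])+o
E
python3 - <<'E'
from h import *
import pickle
s=pickle.load(open('ws.pkl','rb'));d=np.load('wd.npy')
f=lambda u,z:atz('wrist',np.array(u)/1.5625,z,s)
post=f([[383,172]],.06)[0]; rail=f([[182,163],[182,180],[350,168],[350,184]],.022)
v=(rail[0]+rail[1]-rail[2]-rail[3])[:2];v2=(rail[1]-rail[3])[:2]
th=[-np.arctan2(a[0],a[1]) for a in (v,v2)];print('post',post,'theta',th)
# theta also from rail centre mid -> post: rail centre line is x=-4 in post frame
json.dump([post[0],post[1],float(np.mean(th))],open('post.json','w'))
print('rail',w2p(rail).round(4))
im=cv2.imread('pics/w0.png');
print('carton',w2p(f([[487,156],[620,171],[597,300],[468,290]],.05)).round(4))
print('logger',w2p(f([[445,42],[536,73],[518,143],[423,110]],.016)).round(4))
for n,u in (('g',(316,94)),('r',(210,90))):
    w=atd('wrist',np.array(u)/1.5625,d,s);print(n,w,w2p(w))
    m=cv2.inRange(cv2.cvtColor(im,cv2.COLOR_BGR2HSV),(50,120,60),(70,255,255))
print('depth post',atd('wrist',np.array([383,172])/1.5625,d,s), 'scan bar',w2p(f([[188,165],[195,310]],.014)))
print('carton depth',atd('wrist',np.array([545,220])/1.5625,d,s))
# lid segmentation
hsv=cv2.cvtColor(im,cv2.COLOR_BGR2HSV);g=cv2.inRange(hsv,(60,60,40),(95,255,255));g[:90]=0
n,l,st,c=cv2.connectedComponentsWithStats(g);i=1+st[1:,4].argmax();print(st[i])
p=np.argwhere(l==i)[:,::-1];q=cv2.minAreaRect(w2p(atz('wrist',p,.05,s)).astype(np.float32)*1000);print(q)
E
```

```text
post [ 0.56741078 -0.07604213  0.06      ] theta [np.float64(-0.1815506516250413), np.float64(-0.1782160514865875)]
rail [[ 0.0024  0.1589]
 [-0.0107  0.1599]
 [ 0.0017  0.0271]
 [-0.0104  0.027 ]]
carton [[ 0.0136 -0.0736]
 [ 0.0074 -0.1717]
 [-0.0903 -0.1682]
 [-0.0857 -0.0668]]
logger [[ 0.0956 -0.0422]
 [ 0.0769 -0.1122]
 [ 0.0253 -0.103 ]
 [ 0.0467 -0.0279]]
g [[ 0.63144291 -0.03341234  0.01985223]] [[0.05537184 0.05339824]]
r [[0.64701228 0.04542222 0.02103396]] [[0.05658532 0.13374636]]
depth post [[ 0.56739586 -0.07595585  0.05780734]] scan bar [[ 0.00085646  0.15768903]
 [-0.12037575  0.16161323]]
carton depth [[ 0.5159749  -0.18922449  0.0490077 ]]
[ 316  101   81   92 4776]
((-38.438514709472656, -126.47599029541016), (83.84889221191406, 98.38932800292969), 85.78096008300781)
```

```bash
cat >> h.py <<'E'
def pose(w):
    o,t=P();y=w[3]+t
    M=np.eye(4);M[:3,:3]=np.c_[[np.cos(y),np.sin(y),0],[np.sin(y),-np.cos(y),0],[0,0,-1]];M[:2,3]=p2w(w[:2])[0];M[2,3]=w[2];return M
def now():
    s=ctrl.get_state();x=R.from_quat(s['tcp_rot']).as_matrix()[:,0]
    return np.r_[w2p(s['eef_pos'])[0],s['eef_pos'][2],np.arctan2(x[1],x[0])-P()[1]]
def plan(ws):
    """post-frame waypoints (x,y,z,yaw), one per row -> calls of 5 rows"""
    s=ctrl.get_state();C=np.eye(4);C[:3,:3]=R.from_quat(s['tcp_rot']).as_matrix();C[:3,3]=s['eef_pos']
    for i in range(0,len(ws),5):
        o=[]
        for w in ws[i:i+5]:
            D=np.linalg.inv(C)@pose(w);o+=list(np.r_[D[:3,3].round(3),R.from_matrix(D[:3,:3]).as_rotvec().round(3)]+0.)
        print([float(v) for v in o]);C=pose(ws[min(i+4,len(ws)-1)])
def line(a,b,n): return [np.array(a)+(np.array(b)-a)*k/n for k in range(1,n+1)]
E
python3 - <<'E'
from h import *
n=now();print(n)
h=np.pi/2
plan(line(n,[-.042,-.2,.12,h],10)+line([-.042,-.2,.12,h],[-.042,-.2,.015,h],4)+[[-.042,-.2,.015,h]])
E
```

```text
[-0.0643775  -0.01419829  0.26132833  0.03392712]
[0.002, 0.019, 0.014, 0.0, 0.0, -0.154, 0.003, 0.037, 0.028, 0.0, 0.0, -0.307, 0.005, 0.056, 0.042, 0.0, 0.0, -0.461, 0.006, 0.075, 0.057, 0.0, 0.0, -0.615, 0.008, 0.093, 0.071, 0.0, 0.0, -0.768]
[-0.012, 0.015, 0.014, 0.0, 0.0, -0.154, -0.024, 0.029, 0.028, 0.0, 0.0, -0.307, -0.035, 0.044, 0.042, 0.0, 0.0, -0.461, -0.047, 0.058, 0.057, 0.0, 0.0, -0.615, -0.059, 0.073, 0.071, 0.0, 0.0, -0.768]
[0.0, 0.0, 0.026, 0.0, 0.0, 0.0, 0.0, 0.0, 0.052, 0.0, 0.0, 0.0, 0.0, 0.0, 0.079, 0.0, 0.0, 0.0, 0.0, 0.0, 0.105, 0.0, 0.0, 0.0, 0.0, 0.0, 0.105, 0.0, 0.0, 0.0]
```

Request:
carry_out:
  deltas: [0.002,0.019,0.014,0,0,-0.154,0.003,0.037,0.028,0,0,-0.307,0.005,0.056,0.042,0,0,-0.461,0.006,0.075,0.057,0,0,-0.615,0.008,0.093,0.071,0,0,-0.768]

```text
time: 2.88
eef_pos: [0.4952, -0.1728, 0.1896]
tcp_rot: [0.951, 0.308, -0.0, -0.0]
contact_force: [0.5, -1.1, 0.5]
opening: 0.003
finger_force: 0.0
```

Request:
carry_out:
  deltas: [-0.012,0.015,0.014,0,0,-0.154,-0.024,0.029,0.028,0,0,-0.307,-0.035,0.044,0.042,0,0,-0.461,-0.047,0.058,0.057,0,0,-0.615,-0.059,0.073,0.071,0,0,-0.768]

```text
time: 3.5
eef_pos: [0.4895, -0.2664, 0.1186]
tcp_rot: [0.767, 0.642, -0.0, -0.0]
contact_force: [-0.1, -0.5, 0.1]
opening: -0.0
finger_force: 0.0
```

Request:
carry_out:
  deltas: [0,0,0.026,0,0,0,0,0,0.052,0,0,0,0,0,0.079,0,0,0,0,0,0.105,0,0,0,0,0,0.105,0,0,0]

```text
time: 4.12
eef_pos: [0.4881, -0.2645, 0.012]
tcp_rot: [0.769, 0.64, -0.001, -0.003]
contact_force: [0.8, 0.2, 1.6]
opening: -0.002
finger_force: 0.0
```

```bash
python3 - <<'E'
from h import *
n=now();print(n,ctrl.get_state()['qpos'].round(2));h=np.pi/2
plan(line(n,[-.042,-.13,.015,h],10))
E
```

```text
[-0.04431256 -0.19962867  0.01195226  1.56799104] [-0.68  0.32  1.99  0.    0.84 -0.5 ]
[0.007, 0.0, 0.0, -0.005, -0.003, 0.0, 0.014, 0.0, -0.001, -0.005, -0.003, -0.001, 0.021, 0.001, -0.001, -0.005, -0.003, -0.001, 0.028, 0.001, -0.001, -0.005, -0.003, -0.001, 0.035, 0.001, -0.001, -0.005, -0.003, -0.001]
[0.007, 0.0, 0.0, 0.0, 0.0, 0.0, 0.014, 0.0, -0.001, 0.0, 0.0, -0.001, 0.021, 0.001, -0.001, 0.0, 0.0, -0.001, 0.028, 0.001, -0.001, 0.0, 0.0, -0.001, 0.035, 0.001, -0.002, 0.0, 0.0, -0.001]
```

Request:
carry_out:
  deltas: [0.007,0,-0.001,0,0,0,0.014,0,-0.002,0,0,0,0.021,0,-0.003,0,0,0,0.028,0,-0.003,0,0,0,0.035,0,-0.003,0,0,0]

```text
time: 4.75
eef_pos: [0.4976, -0.2318, 0.0186]
tcp_rot: [0.769, 0.64, -0.0, 0.002]
contact_force: [0.1, -4.2, 3.4]
opening: 0.0
finger_force: 2.2
```

Request:
carry_out:
  deltas: [0.007,0,0,0,0,0,0.014,0,0,0,0,0,0.021,0,0,0,0,0,0.028,0,0,0,0,0,0.035,0,0,0,0,0]

```text
time: 5.38
eef_pos: [0.5041, -0.1975, 0.0185]
tcp_rot: [0.769, 0.64, 0.0, 0.002]
contact_force: [0.1, -5.0, 4.3]
opening: 0.001
finger_force: 2.8
```

```bash
cat >> h.py <<'E'
def lid(cam,s=None):
    """carton lid (green+white bits) pose in the post frame, mm, from depth at lid height"""
    im,d=ctrl.read_camera(cam);v,u=np.mgrid[:384,:512];uv=np.c_[u.ravel(),v.ravel()]
    w=atd(cam,uv,d,s);p=w2p(w)*1000;hsv=cv2.cvtColor(im,cv2.COLOR_RGB2HSV).reshape(-1,3)
    ok=(abs(w[:,2]-.05)<.012)&(p[:,0]>-170)&(p[:,0]<60)&(p[:,1]>-200)&(p[:,1]<166)&(d.ravel()>0)&(hsv[:,0]>55)&(hsv[:,0]<95)&(hsv[:,1]>60)
    l=cv2.morphologyEx(ok.reshape(384,512).astype(np.uint8),cv2.MORPH_OPEN,np.ones((3,3)))
    n,lab,st,_=cv2.connectedComponentsWithStats(l);i=1+st[1:,4].argmax();m=(lab==i).ravel()
    return im,cv2.minAreaRect(w2p(atz(cam,uv[m],.05,s)).astype(np.float32)*1000),st[i]
E
python3 - <<'E'
from h import *
s=ctrl.get_state();print(now(),s['contact_force'])
im,r,st=lid('top');print(r,st)
x,y=155,110
c=cv2.resize(im[y:y+120,x:x+160],(800,600),interpolation=cv2.INTER_CUBIC)
cv2.imwrite('pics/t1.png',c[:,:,::-1])
E
```

```text
[-0.04060086 -0.13085445  0.01853375  1.56782966] [ 0.05923065 -5.00627999  4.28678105]
((-17.07684898376465, -56.92829895019531), (47.89122772216797, 37.081947326660156), 0.24295711517333984) [268 178  14  15 148]
```

View pics/t1.png

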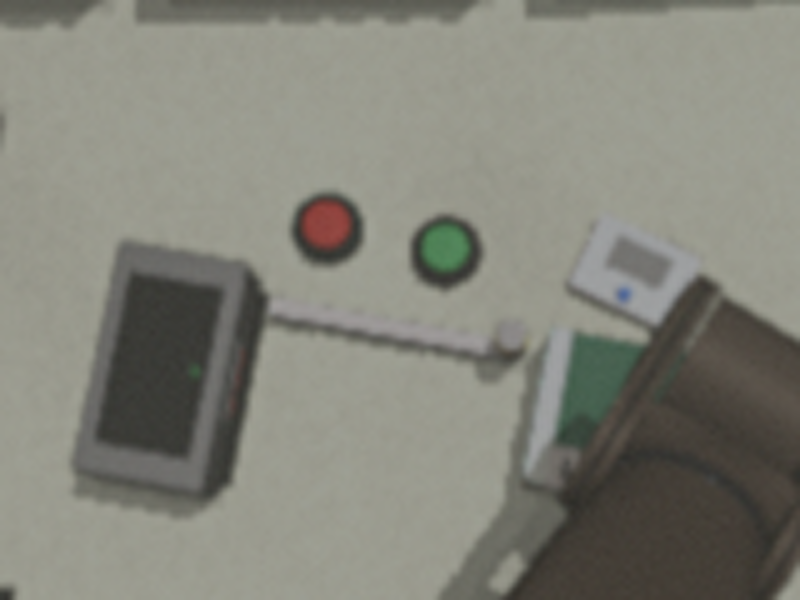

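The crop shows the carton's tape edge at about (553,330)-(525,475), nearly square and about 10 mm short of the post at (508,338). The logger is clear. Now I shift the contact to the -x half and swing it round.

```bash
cat >> h.py <<'E'
def arc(f0,f1,n,t0,t1,z=.015,off=.121):
    o=[]
    for k in range(1,n+1):
        f=np.radians(f0+(f1-f0)*k/n);t=t0+(t1-t0)*k/n
        o.append([-off*np.sin(f)-t*np.cos(f),-off*np.cos(f)+t*np.sin(f),z,np.pi/2-f])
    return o
E
python3 - <<'E'
from h import *
h=np.pi/2
plan([[-.041,-.137,.015,h],[-.05,-.137,.015,h],[-.06,-.137,.015,h],[-.06,-.130,.015,h],[-.06,-.121,.015,h]]+arc(0,60,15,.06,.06))
E
```

```text
[-0.007, 0.0, 0.003, 0.002, 0.001, -0.003, -0.007, -0.009, 0.003, 0.002, 0.001, -0.003, -0.007, -0.019, 0.003, 0.002, 0.001, -0.003, 0.0, -0.019, 0.003, 0.002, 0.001, -0.003, 0.009, -0.019, 0.003, 0.002, 0.001, -0.003]
[0.004, -0.008, 0.0, 0.0, 0.0, 0.07, 0.01, -0.016, 0.0, 0.0, 0.0, 0.14, 0.015, -0.024, 0.0, 0.0, 0.0, 0.209, 0.021, -0.031, 0.0, 0.0, 0.0, 0.279, 0.028, -0.038, 0.0, 0.0, 0.0, 0.349]
[0.004, -0.008, 0.0, 0.0, 0.0, 0.07, 0.01, -0.016, 0.0, 0.0, 0.0, 0.14, 0.015, -0.024, 0.0, 0.0, 0.0, 0.209, 0.021, -0.031, 0.0, 0.0, 0.0, 0.279, 0.028, -0.038, 0.0, 0.0, 0.0, 0.349]
[0.004, -0.008, 0.0, 0.0, 0.0, 0.07, 0.01, -0.016, 0.0, 0.0, 0.0, 0.14, 0.015, -0.024, 0.0, 0.0, 0.0, 0.209, 0.021, -0.031, 0.0, 0.0, 0.0, 0.279, 0.028, -0.038, 0.0, 0.0, 0.0, 0.349]
```

Request:
carry_out:
  deltas: [-0.007,0,0.001,0,0,-0.003,-0.007,-0.009,0.001,0,0,-0.003,-0.007,-0.019,0.001,0,0,-0.003,0,-0.019,0.001,0,0,-0.003,0.009,-0.019,0.001,0,0,-0.003]

```text
time: 6.05
eef_pos: [0.4856, -0.184, 0.0162]
tcp_rot: [0.768, 0.641, -0.0, 0.0]
contact_force: [-0.4, -1.0, -2.3]
opening: -0.005
finger_force: 0.9
```

Request:
carry_out:
  deltas: [0.004,-0.008,0,0,0,0.07,0.01,-0.016,0,0,0,0.14,0.015,-0.024,0,0,0,0.209,0.021,-0.031,0,0,0,0.279,0.028,-0.038,0,0,0,0.349]

```text
time: 6.68
eef_pos: [0.4542, -0.1497, 0.0168]
tcp_rot: [0.868, 0.497, 0.0, 0.001]
contact_force: [-0.8, -1.6, 1.0]
opening: -0.003
finger_force: 0.6
```

Request:
carry_out:
  deltas: [0.004,-0.008,0,0,0,0.07,0.01,-0.016,0,0,0,0.14,0.015,-0.024,0,0,0,0.209,0.021,-0.031,0,0,0,0.279,0.028,-0.038,0,0,0,0.349]

```text
time: 7.3
eef_pos: [0.4352, -0.106, 0.0166]
tcp_rot: [0.941, 0.339, 0.0, 0.0]
contact_force: [-0.3, -1.2, -0.4]
opening: 0.0
finger_force: 0.5
```

```bash
python3 - <<'E'
from h import *
s=ctrl.get_state();print(now(),s['contact_force'])
im,d=snap('top');iw,_=snap('wrist')
c=cv2.resize(im[110:230,155:315],(400,300),interpolation=cv2.INTER_CUBIC)
cv2.imwrite('pics/t2.png',np.hstack([c,cv2.resize(iw,(400,300))])[:,:,::-1])
E
```

```text
[-0.12471879 -0.05317243  0.01664892  0.87079745] [-0.31824224 -1.23844513 -0.37331745]
```

View pics/t2.png

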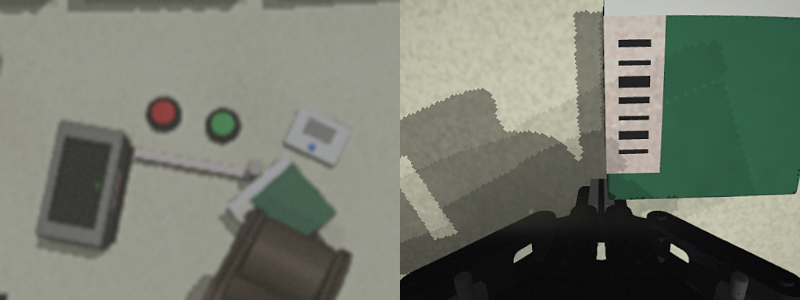

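The crop shows the carton turned about 40° with the post bearing near the middle of its taped side. The wrist half shows the finger at the very edge of the lid (column ~605), so I'll shift the contact 15 mm inward and go on.

```bash
python3 - <<'E'
from h import *
a=arc(40,40,1,.060,.060,off=.126);b=arc(40,40,1,.045,.045,off=.126);c=arc(40,42,2,.045,.045,off=.120)
plan(a+b+line(b[0],c[-1],2)+[c[-1]]+arc(42,62,5,.045,.045,off=.119)+arc(62,80,5,.045,.045,off=.119))
E
```

```text
[-0.005, 0.002, 0.001, -0.001, 0.0, 0.001, -0.005, 0.017, 0.001, -0.001, 0.0, 0.001, -0.001, 0.015, 0.001, -0.001, 0.0, 0.019, 0.002, 0.013, 0.001, -0.001, 0.0, 0.036, 0.002, 0.013, 0.001, -0.001, 0.0, 0.036]
[0.004, -0.008, 0.0, 0.0, 0.0, 0.07, 0.008, -0.016, 0.0, 0.0, 0.0, 0.14, 0.013, -0.024, 0.0, 0.0, 0.0, 0.209, 0.018, -0.031, 0.0, 0.0, 0.0, 0.279, 0.024, -0.038, 0.0, 0.0, 0.0, 0.349]
[0.003, -0.007, 0.0, 0.0, 0.0, 0.063, 0.007, -0.015, 0.0, 0.0, 0.0, 0.126, 0.011, -0.022, 0.0, 0.0, 0.0, 0.188, 0.015, -0.028, 0.0, 0.0, 0.0, 0.251, 0.02, -0.035, 0.0, 0.0, 0.0, 0.314]
```

Request:
carry_out:
  deltas: [-0.005,0.002,0.001,0,0,0,-0.005,0.017,0.001,0,0,0,-0.001,0.015,0.001,0,0,0.019,0.002,0.013,0.001,0,0,0.036,0.002,0.013,0.001,0,0,0.036]

```text
time: 8.02
eef_pos: [0.4447, -0.1154, 0.0154]
tcp_rot: [0.946, 0.323, -0.0, 0.0]
contact_force: [-0.8, -1.8, 1.2]
opening: 0.001
finger_force: 0.9
```

Request:
carry_out:
  deltas: [0.004,-0.008,0,0,0,0.07,0.008,-0.016,0,0,0,0.14,0.013,-0.024,0,0,0,0.209,0.018,-0.031,0,0,0,0.279,0.024,-0.038,0,0,0,0.349]

```text
time: 8.65
eef_pos: [0.4397, -0.07, 0.0151]
tcp_rot: [0.988, 0.152, -0.001, -0.0]
contact_force: [-2.4, -1.0, 1.3]
opening: 0.004
finger_force: 1.1
```

```bash
python3 - <<'E'
from h import *
s=ctrl.get_state();print(now(),s['contact_force'])
im,d=snap('top');iw,_=snap('wrist')
c=cv2.resize(im[110:230,155:315],(400,300),interpolation=cv2.INTER_CUBIC)
cv2.imwrite('pics/t3.png',np.hstack([c,cv2.resize(iw,(400,300))])[:,:,::-1])
E
```

```text
[-0.12673643 -0.01695418  0.01507587  0.48573022] [-2.3571129  -0.96895782  1.33954837]
```

View pics/t3.png

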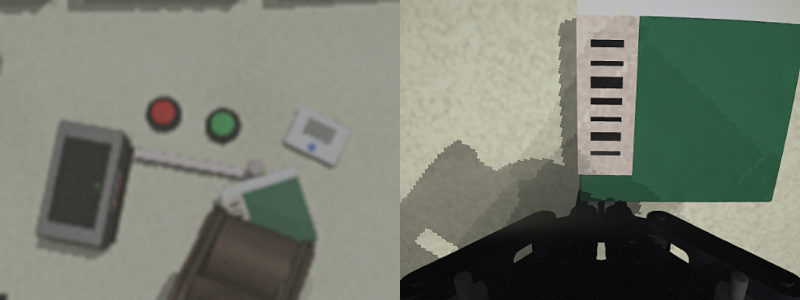

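The crop shows about 62° of turn, with the taped side still on the post. I'm continuing the swing.

Request:
carry_out:
  deltas: [0.003,-0.007,0,0,0,0.063,0.007,-0.015,0,0,0,0.126,0.011,-0.022,0,0,0,0.188,0.015,-0.028,0,0,0,0.251,0.02,-0.035,0,0,0,0.314]

```text
time: 9.38
eef_pos: [0.4481, -0.031, 0.015]
tcp_rot: [1.0, -0.003, -0.001, -0.0]
contact_force: [-1.1, -0.4, -0.6]
opening: -0.001
finger_force: 0.6
```

```bash
python3 - <<'E'
from h import *
s=ctrl.get_state();print(now(),s['contact_force'])
plan(arc(80,90,5,.045,.045,off=.120))
E
```

```text
[-0.125467    0.02299644  0.01496686  0.17293178] [-1.1082252  -0.38380518 -0.62391114]
[0.001, -0.005, 0.0, 0.0, 0.002, 0.033, 0.003, -0.009, 0.0, 0.0, 0.002, 0.068, 0.005, -0.013, 0.0, 0.0, 0.002, 0.103, 0.007, -0.017, 0.0, 0.0, 0.002, 0.138, 0.009, -0.021, 0.0, 0.0, 0.002, 0.173]
```

Request:
carry_out:
  deltas: [0.001,-0.005,0,0,0,0.033,0.003,-0.009,0,0,0,0.068,0.005,-0.013,0,0,0,0.103,0.007,-0.017,0,0,0,0.138,0.009,-0.021,0,0,0,0.173]

```text
time: 10.0
eef_pos: [0.4563, -0.01, 0.0147]
tcp_rot: [0.996, -0.089, -0.002, -0.0]
contact_force: [-5.0, -2.0, 3.2]
opening: 0.004
finger_force: 2.7
```

```bash
python3 - <<'E'
from h import *
import pickle
s=ctrl.get_state();print(now(),s['contact_force'])
iw,d=snap('wrist');pickle.dump((s,d),open('w4.pkl','wb'))
cv2.imwrite('pics/w4.png',iw[:,:,::-1])
E
```

```text
[-0.12114584  0.0450603   0.01473429  0.00132343] [-5.02178915 -2.0248014   3.18150495]
```

View pics/w4.png

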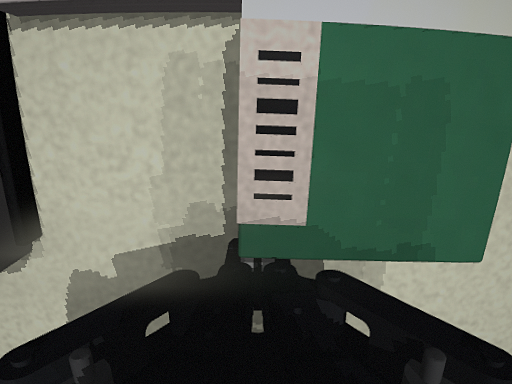

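The wrist view shows the carton almost square against the rail (rows 0-20), with the label on the left facing the stop bar. Lid corners are at about (239,258) and (482,262), with the left edge at (241,20).

```bash
python3 - <<'E'
from h import *
import pickle
s,d=pickle.load(open('w4.pkl','rb'))
print((w2p(atz('wrist',[[239,258],[482,262],[241,20],[512,37]],.05,s))*1000).round(1))
print('stop bar',(w2p(atz('wrist',[[34,200],[42,238]],.014,s))*1000).round(1))
h=np.pi/2
E
```

```text
[[-108.4   50.8]
 [-111.2  -46.7]
 [ -25.5   48.9]
 [ -28.2  -41. ]]
stop bar [[ -96.6  156.2]
 [-117.4  156.3]]
```

```bash
python3 - <<'E'
from h import *
h=np.pi/2;n=now()
a=[-.135,.045,.015,0];b=[-.135,.045,.1,0];c=[-.064,-.08,.1,h];d=[-.064,-.08,.015,h]
plan([a]+line(a,b,3)+[b]+line(b,c,10)+line(c,d,4)+[d])
E
```

```text
[-0.014, 0.0, 0.0, 0.0, 0.005, 0.0, -0.014, 0.0, -0.029, 0.0, 0.005, 0.0, -0.014, 0.0, -0.057, 0.0, 0.005, 0.0, -0.014, 0.0, -0.085, 0.0, 0.005, 0.0, -0.014, 0.0, -0.085, 0.0, 0.005, 0.0]
[0.007, 0.013, 0.0, 0.0, 0.0, -0.157, 0.014, 0.025, 0.0, 0.0, 0.0, -0.314, 0.021, 0.038, 0.0, 0.0, 0.0, -0.471, 0.028, 0.05, 0.0, 0.0, 0.0, -0.628, 0.035, 0.063, 0.0, 0.0, 0.0, -0.785]
[-0.004, 0.014, 0.0, 0.0, 0.0, -0.157, -0.008, 0.028, 0.0, 0.0, 0.0, -0.314, -0.011, 0.042, 0.0, 0.0, 0.0, -0.471, -0.015, 0.055, 0.0, 0.0, 0.0, -0.628, -0.019, 0.069, 0.0, 0.0, 0.0, -0.785]
[0.0, 0.0, 0.021, 0.0, 0.0, 0.0, 0.0, 0.0, 0.042, 0.0, 0.0, 0.0, 0.0, 0.0, 0.064, 0.0, 0.0, 0.0, 0.0, 0.0, 0.085, 0.0, 0.0, 0.0, 0.0, 0.0, 0.085, 0.0, 0.0, 0.0]
```

Request:
carry_out:
  deltas: [-0.014,0,0,0,0,0,-0.014,0,-0.029,0,0,0,-0.014,0,-0.057,0,0,0,-0.014,0,-0.085,0,0,0,-0.014,0,-0.085,0,0,0]

```text
time: 10.68
eef_pos: [0.4457, -0.0081, 0.1025]
tcp_rot: [0.996, -0.089, 0.003, 0.0]
contact_force: [0.2, 0.2, 0.2]
opening: 0.001
finger_force: 0.0
```

Request:
carry_out:
  deltas: [0.007,0.013,0,0,0,-0.157,0.014,0.025,0,0,0,-0.314,0.021,0.038,0,0,0,-0.471,0.028,0.05,0,0,0,-0.628,0.035,0.063,0,0,0,-0.785]

```text
time: 11.3
eef_pos: [0.4664, -0.0759, 0.0985]
tcp_rot: [0.954, 0.301, -0.001, -0.001]
contact_force: [-0.1, 0.1, -1.0]
opening: 0.0
finger_force: 0.0
```

Request:
carry_out:
  deltas: [-0.004,0.014,0,0,0,-0.157,-0.008,0.028,0,0,0,-0.314,-0.011,0.042,0,0,0,-0.471,-0.015,0.055,0,0,0,-0.628,-0.019,0.069,0,0,0,-0.785]

```text
time: 11.92
eef_pos: [0.4901, -0.1433, 0.0984]
tcp_rot: [0.766, 0.643, -0.0, -0.001]
contact_force: [0.6, -0.1, 0.1]
opening: -0.001
finger_force: 0.0
```

Request:
carry_out:
  deltas: [0,0,0.021,0,0,0,0,0,0.042,0,0,0,0,0,0.064,0,0,0,0,0,0.085,0,0,0,0,0,0.085,0,0,0]

```text
time: 12.55
eef_pos: [0.4884, -0.1421, 0.0122]
tcp_rot: [0.768, 0.641, -0.001, -0.003]
contact_force: [0.4, -0.1, 0.4]
opening: -0.001
finger_force: 0.0
```

```bash
python3 - <<'E'
from h import *
h=np.pi/2;n=now();print(n)
plan(line([-.064,-.08,.015,h],[-.064,.044,.015,h],15))
E
```

```text
[-0.06591778 -0.07916278  0.01219151  1.57088253]
[0.007, 0.002, -0.003, -0.006, -0.002, 0.0, 0.016, 0.002, -0.003, -0.006, -0.002, 0.0, 0.024, 0.002, -0.003, -0.006, -0.002, 0.0, 0.032, 0.002, -0.003, -0.006, -0.002, 0.0, 0.041, 0.002, -0.003, -0.006, -0.002, 0.0]
[0.008, 0.0, 0.0, 0.0, 0.0, 0.0, 0.017, 0.0, 0.0, 0.0, 0.0, 0.0, 0.025, 0.0, 0.0, 0.0, 0.0, 0.0, 0.033, 0.0, 0.0, 0.0, 0.0, 0.0, 0.041, 0.0, 0.0, 0.0, 0.0, 0.0]
[0.008, 0.0, 0.0, 0.0, 0.0, 0.0, 0.017, 0.0, 0.0, 0.0, 0.0, 0.0, 0.025, 0.0, 0.0, 0.0, 0.0, 0.0, 0.033, 0.0, 0.0, 0.0, 0.0, 0.0, 0.041, 0.0, 0.0, 0.0, 0.0, 0.0]
```

Request:
carry_out:
  deltas: [0.008,0.002,-0.002,0,0,0,0.016,0.002,-0.002,0,0,0,0.024,0.002,-0.002,0,0,0,0.032,0.002,-0.002,0,0,0,0.04,0.002,-0.002,0,0,0]

```text
time: 13.18
eef_pos: [0.5013, -0.1048, 0.0183]
tcp_rot: [0.768, 0.641, 0.0, 0.001]
contact_force: [-1.5, -5.8, 4.6]
opening: -0.001
finger_force: 2.6
```

Request:
carry_out:
  deltas: [0.008,0,0,0,0,0,0.016,0,0,0,0,0,0.024,0,0,0,0,0,0.032,0,0,0,0,0,0.04,0,0,0,0,0]

```text
time: 13.8
eef_pos: [0.5081, -0.0654, 0.0181]
tcp_rot: [0.768, 0.641, -0.0, 0.001]
contact_force: [0.1, -4.9, 4.1]
opening: -0.006
finger_force: 2.6
```

Request:
carry_out:
  deltas: [0.008,0,0,0,0,0,0.016,0,0,0,0,0,0.024,0,0,0,0,0,0.032,0,0,0,0,0,0.04,0,0,0,0,0]

```text
time: 14.42
eef_pos: [0.515, -0.0259, 0.0179]
tcp_rot: [0.768, 0.641, -0.0, 0.001]
contact_force: [0.6, -5.3, 4.2]
opening: 0.002
finger_force: 2.6
```

```bash
python3 - <<'E'
from h import *
s=ctrl.get_state();print(now(),s['contact_force'])
im,d=snap('top');iw,_=snap('wrist')
c=cv2.resize(im[110:230,155:315],(400,300),interpolation=cv2.INTER_CUBIC)
cv2.imwrite('pics/t5.png',np.hstack([c,cv2.resize(iw,(400,300))])[:,:,::-1])
E
```

```text
[-0.06054235  0.03996835  0.01793728  1.57127883] [ 0.57864387 -5.25132474  4.24009852]
```

View pics/t5.png

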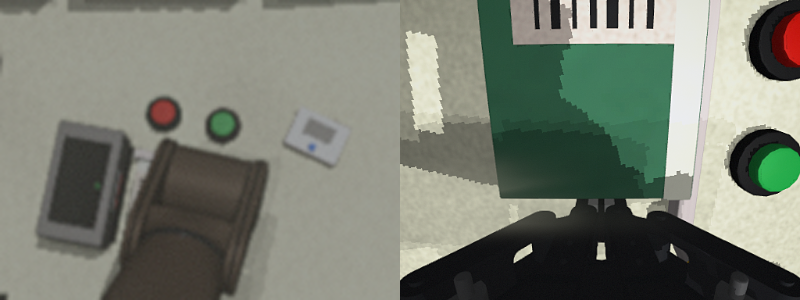

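The wrist half shows the carton flush along the rail (lid right edge at col ~700) and in front of the finger, label ahead. I'll push on to the stop bar in small steps.

Request:
carry_out:
  deltas: [0.003,-0.003,0,0,0,0,0.006,-0.003,0,0,0,0,0.009,-0.003,0,0,0,0,0.011,-0.003,0,0,0,0,0.012,-0.003,0,0,0,0]

```text
time: 15.15
eef_pos: [0.5137, -0.0134, 0.0173]
tcp_rot: [0.768, 0.641, -0.0, -0.0]
contact_force: [-1.2, -4.7, 2.2]
opening: -0.002
finger_force: 2.0
```

Request:
carry_out:
  deltas: [0.001,0,0,0,0,0,0.002,0,0,0,0,0]

```text
time: 15.4
eef_pos: [0.5141, -0.0114, 0.0173]
tcp_rot: [0.768, 0.641, -0.0, -0.0]
contact_force: [-0.1, -5.2, 2.7]
opening: 0.003
finger_force: 2.0
```

```bash
python3 - <<'E'
from h import *
s=ctrl.get_state();print(now(),s['contact_force'])
E
```

```text
[-0.06396179  0.05403492  0.01730649  1.57062183] [-0.05380341 -5.16803527  2.65762611]
```

Request:
carry_out:
  deltas: [0.001,0,0,0,0,0,0.002,0,0,0,0,0]

```text
time: 15.65
eef_pos: [0.5145, -0.0094, 0.0173]
tcp_rot: [0.768, 0.641, -0.0, -0.0]
contact_force: [-0.9, -4.2, 1.9]
opening: 0.003
finger_force: 1.9
```

Request:
carry_out:
  deltas: [0.001,0,0,0,0,0,0.002,0,0,0,0,0]

```text
time: 15.9
eef_pos: [0.5144, -0.0084, 0.0173]
tcp_rot: [0.767, 0.641, -0.001, 0.0]
contact_force: [-3.1, -9.8, 4.0]
opening: -0.0
finger_force: 5.3
```

Request:
carry_out:
  deltas: [0.001,0,0,0,0,0,0.001,0,0,0,0,0,0.001,0,0,0,0,0]

```text
time: 16.27
eef_pos: [0.514, -0.0083, 0.0173]
tcp_rot: [0.767, 0.641, -0.002, 0.0]
contact_force: [-4.0, -11.0, 4.5]
opening: -0.0
finger_force: 5.9
```

```bash
python3 - <<'E'
from h import *
h=np.pi/2;n=now();print(n,ctrl.get_state()['contact_force'])
a=n+[0,-.025,0,0];b=a.copy();b[2]=.12;c=[-.13,.115,.12,0]
plan([a]+line(a,b,3)+[b])
E
```

```text
[-0.06464184  0.05714294  0.01732161  1.57240799] [ -4.03045418 -10.9997197    4.52105271]
[-0.025, 0.0, 0.0, -0.003, 0.004, 0.0, -0.025, 0.0, -0.034, -0.003, 0.004, 0.0, -0.025, 0.0, -0.068, -0.003, 0.004, 0.0, -0.025, 0.0, -0.103, -0.003, 0.004, 0.0, -0.025, 0.0, -0.103, -0.003, 0.004, 0.0]
```

Now back off, rise, and look at the carton from a clear height.

Request:
carry_out:
  deltas: [-0.025,0,0,0,0,0,-0.025,0,-0.05,0,0,0,-0.025,0,-0.1,0,0,0,-0.025,0,-0.15,0,0,0,-0.025,0,-0.2,0,0,0]

```text
time: 16.9
eef_pos: [0.5098, -0.0297, 0.218]
tcp_rot: [0.768, 0.641, 0.0, -0.002]
contact_force: [1.4, 0.1, 0.9]
opening: -0.001
finger_force: 0.0
```

Request:
carry_out:
  deltas: [-0.03,-0.03,0,0,0,0.17,-0.06,-0.03,0,0,0,0.34,-0.06,-0.03,0,0,0,0.51,-0.06,-0.03,0,0,0,0.68,-0.06,-0.03,0,0,0,0.68]

```text
time: 17.52
eef_pos: [0.4698, -0.0838, 0.2164]
tcp_rot: [0.937, 0.349, -0.0, -0.001]
contact_force: [-0.1, -0.6, 0.2]
opening: -0.001
finger_force: 0.0
```

```bash
python3 - <<'E'
from h import *
import pickle
s=ctrl.get_state();print(now(),s['contact_force'])
iw,d=snap('wrist');pickle.dump((s,d),open('w6.pkl','wb'))
cv2.imwrite('pics/w6.png',cv2.resize(iw,(800,600),interpolation=cv2.INTER_CUBIC)[:,:,::-1])
E
```

```text
[-0.09460925 -0.02505778  0.21641147  0.89271637] [-0.12912347 -0.56785002  0.21358009]
```

View pics/w6.png

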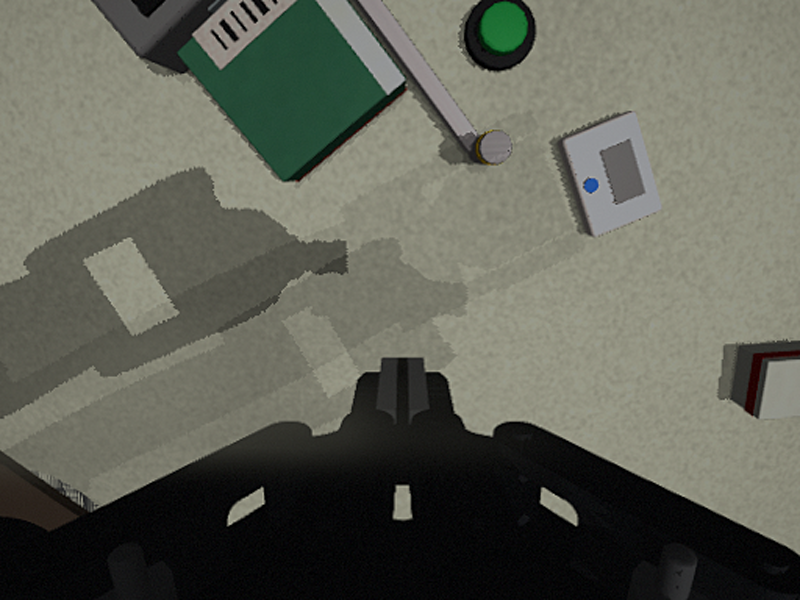

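The wrist view shows the carton up against the scanner with the label facing it. Lid corners are (180,50), (290,181) and (406,85), the post is at (494,147), and the green button is at (504,27).

```bash
python3 - <<'E'
from h import *
import pickle
s,d=pickle.load(open('w6.pkl','rb'))
f=lambda u,z:(w2p(atz('wrist',np.array(u)/1.5625,z,s))*1000).round(1)
print('carton',f([[180,50],[290,181],[406,85]],.05)); print('post',f([[494,147]],.06)); print('green d',atd('wrist',np.array([504,27])/1.5625,d,s), f([[504,27]],.02))
print('railface end near post',f([[462,150],[360,2]],.022))
E
```

```text
carton [[-112.2  165.1]
 [-112.4   64.8]
 [ -19.9   62.8]]
post [[-1.6  1.4]]
green d [[ 0.63131369 -0.03227186  0.01958654]] [[54.9 54.5]]
railface end near post [[-13.4  10.1]
 [ -8.4 123.6]]
```

The carton is home: label face about 164.5 of 165 mm, side about 1 mm from the rail, yaw about 0.01 rad. Next is the green button, at post frame (55,54).

```bash
python3 - <<'E'
from h import *
n=now();y=n[3];a=[.055,.054,.12,y];b=[.055,.054,.03,y]
plan(line(n,a,5)+line(a,b,4)+[b])
E
```

```text
[0.031, 0.013, 0.019, -0.002, 0.0, 0.0, 0.062, 0.027, 0.039, -0.002, 0.0, 0.0, 0.093, 0.04, 0.058, -0.002, 0.0, 0.0, 0.124, 0.054, 0.077, -0.002, 0.0, 0.0, 0.155, 0.067, 0.096, -0.002, 0.0, 0.0]
[0.0, 0.0, 0.022, 0.0, 0.0, 0.0, 0.0, 0.0, 0.045, 0.0, 0.0, 0.0, 0.0, 0.0, 0.068, 0.0, 0.0, 0.0, 0.0, 0.0, 0.09, 0.0, 0.0, 0.0, 0.0, 0.0, 0.09, 0.0, 0.0, 0.0]
```

Request:
carry_out:
  deltas: [0.031,0.013,0.019,0,0,0,0.062,0.027,0.039,0,0,0,0.093,0.04,0.058,0,0,0,0.124,0.054,0.077,0,0,0,0.155,0.067,0.096,0,0,0]

```text
time: 18.2
eef_pos: [0.6323, -0.0334, 0.1201]
tcp_rot: [0.937, 0.349, -0.0, -0.001]
contact_force: [0.9, 0.4, -0.0]
opening: 0.004
finger_force: 0.0
```

Request:
carry_out:
  deltas: [0,0,0.022,0,0,0,0,0,0.045,0,0,0,0,0,0.068,0,0,0,0,0,0.09,0,0,0,0,0,0.09,0,0,0]

```text
time: 18.82
eef_pos: [0.6295, -0.0337, 0.0286]
tcp_rot: [0.937, 0.348, -0.002, -0.002]
contact_force: [0.1, -0.3, 0.4]
opening: 0.001
finger_force: 0.0
```

```bash
python3 - <<'E'
from h import *
print(now(),ctrl.get_state()['contact_force'])
E
```

```text
[0.05356031 0.05273262 0.02859558 0.89179889] [ 0.1220326  -0.25638726  0.40533673]
```

Request:
carry_out:
  deltas: [0.001,0,0.007,0,0,0,0.001,0,0.01,0,0,0,0.001,0,0.012,0,0,0,0.001,0,0.013,0,0,0,0.001,0,0.013,0,0,0]

```text
time: 19.45
eef_pos: [0.6329, -0.0338, 0.0191]
tcp_rot: [0.938, 0.348, 0.001, 0.0]
contact_force: [0.1, 1.2, 2.6]
opening: 0.001
finger_force: 1.2
```

Request:
carry_out:
  deltas: [0,0,0.001,0,0,0,0,0,0.002,0,0,0]

```text
time: 19.7
eef_pos: [0.6329, -0.0339, 0.0168]
tcp_rot: [0.938, 0.348, 0.001, 0.0]
contact_force: [1.2, 0.4, 3.6]
opening: -0.004
finger_force: 1.7
```

Request:
carry_out:
  deltas: [0,0,0.001,0,0,0,0,0,0.002,0,0,0]

```text
time: 19.95
eef_pos: [0.633, -0.0339, 0.0159]
tcp_rot: [0.937, 0.348, 0.0, 0.0]
contact_force: [-2.7, 1.6, 12.1]
opening: -0.003
finger_force: 6.1
```

Request:
carry_out:
  deltas: [0,0,0.001,0,0,0,0,0,0.001,0,0,0]

```text
time: 20.2
eef_pos: [0.633, -0.0339, 0.0159]
tcp_rot: [0.937, 0.348, 0.0, 0.0]
contact_force: [-3.6, 1.6, 12.6]
opening: -0.005
finger_force: 6.7
```

The button has bottomed out: 12 N with no further travel. I'll lift clear.

Request:
carry_out:
  deltas: [0,0,-0.03,0,0,0,0,0,-0.08,0,0,0,0,0,-0.13,0,0,0,0,0,-0.18,0,0,0,0,0,-0.18,0,0,0]

```text
time: 20.82
eef_pos: [0.6346, -0.0345, 0.1986]
tcp_rot: [0.937, 0.348, 0.004, 0.003]
contact_force: [0.0, -1.1, 0.8]
opening: -0.001
finger_force: 0.0
```

Request:
carry_out:
  deltas: [-0.05,0.01,0,0,0,0,-0.1,0.02,0,0,0,0,-0.13,0.03,0,0,0,0,-0.13,0.03,0,0,0,0,-0.13,0.03,0,0,0,0]

```text
time: 21.45
eef_pos: [0.5529, -0.1408, 0.192]
tcp_rot: [0.938, 0.348, -0.001, -0.001]
contact_force: [0.3, -0.1, 0.7]
opening: 0.0
finger_force: 0.0
```

```bash
python3 - <<'E'
from h import *
import pickle
s=ctrl.get_state();print(now(),s['contact_force'])
iw,d=snap('wrist');pickle.dump((s,d),open('w7.pkl','wb'))
cv2.imwrite('pics/w7.png',cv2.resize(iw,(800,600),interpolation=cv2.INTER_CUBIC)[:,:,::-1])
E
```

```text
[-0.00271363 -0.06629079  0.19196405  0.89049342] [ 0.26551273 -0.09434669  0.70616523]
```

View pics/w7.png

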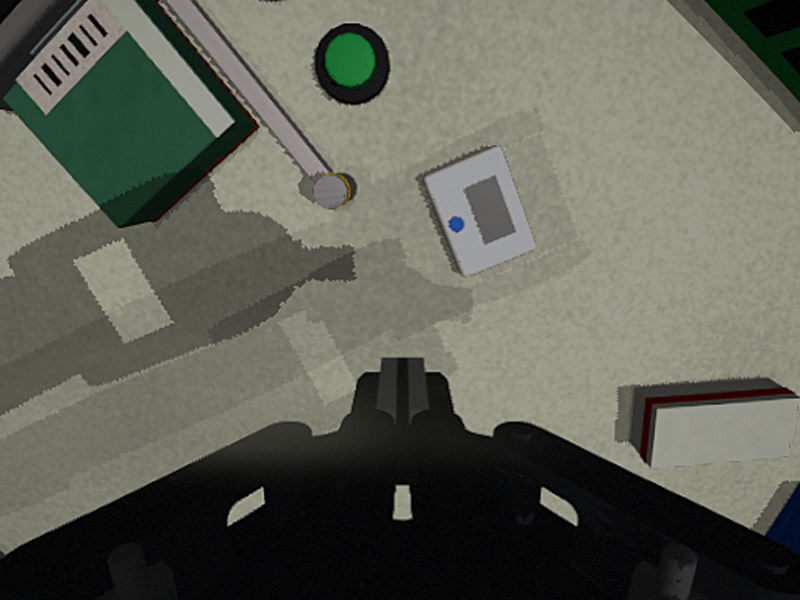

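The view shows the carton still at the scanner with lid corners at (5,95), (120,226) and (236,119). The green button is up at (350,62) and the logger is undisturbed.

```bash
python3 - <<'E'
from h import *
import pickle
s,d=pickle.load(open('w7.pkl','rb'))
f=lambda u,z:(w2p(atz('wrist',np.array(u)/1.5625,z,s))*1000).round(1)
print('carton',f([[5,95],[120,226],[236,119]],.05)); print('post',f([[332,190]],.06)); print('logger',f([[500,147],[535,245],[466,276],[424,180]],.016))
print('lid depth',atd('wrist',np.array([[120,150],[110,215],[160,215],[235,130],[225,120]])/1.5625,d,s)[:,2])
E
```

```text
carton [[-111.6  165.3]
 [-113.7   67.4]
 [ -16.1   65.6]]
post [[1.6 0.5]]
logger [[  96.5  -44.3]
 [  77.7 -110.4]
 [  28.5  -98.2]
 [  45.8  -30. ]]
lid depth [0.04849072 0.04759141 0.00671107 0.03365942 0.04936502]
```

```bash
python3 - <<'E'
from h import *
import pickle
for fn in('w6','w7'):
    s,d=pickle.load(open(fn+'.pkl','rb'))
    v,u=np.mgrid[:384,:512];uv=np.c_[u.ravel(),v.ravel()];w=atd('wrist',uv,d,s);p=w2p(w)*1000;z=w[:,2]*1000;k=d.ravel()>0
    L=k&(z>44)&(z<56)&(p[:,0]>-140)&(p[:,0]<8)&(p[:,1]>40)&(p[:,1]<164)
    for a in range(70,160,10):
        m=L&(abs(p[:,1]-a-2)<2);r=k&(z>17)&(z<27)&(abs(p[:,1]-a-2)<2)&(p[:,0]>-25)&(p[:,0]<20)
        if m.sum()>20: print(fn,a,'lid x',p[m,0].min().round(1),p[m,0].max().round(1),'rail',np.percentile(p[r,0],[3,97]).round(1) if r.sum()>5 else '')
    for a in range(-100,-20,20):
        m=L&(abs(p[:,0]-a)<2)
        if m.sum(): print('  rear y at x',a,p[m,1].min().round(1))
E
```

```text
w6 70 lid x -117.0 -16.8 rail [-9.   1.8]
w6 80 lid x -117.3 -17.2 rail [-9.   1.8]
w6 90 lid x -116.5 -17.0 rail [-8.8  2.7]
w6 100 lid x -116.2 -17.5 rail [-8.7  2.5]
w6 110 lid x -116.3 -16.9 rail [-8.8  2.3]
w6 120 lid x -115.9 -16.3 rail [-9.3 -2.2]
w6 130 lid x -116.3 -26.9 rail 
w6 140 lid x -115.5 -39.7 rail 
w6 150 lid x -116.1 -51.0 rail 
  rear y at x -100 67.0
  rear y at x -80 66.7
  rear y at x -60 66.7
  rear y at x -40 66.6
w7 70 lid x -116.3 -16.4 rail [-17.3   2.3]
w7 80 lid x -116.1 -16.9 rail [-16.4   2.1]
w7 90 lid x -116.3 -16.1 rail [-17.   3.]
w7 100 lid x -115.8 -16.5 rail [-16.8   2.7]
w7 110 lid x -117.3 -16.4 rail [-16.6   3.1]
w7 120 lid x -115.8 -16.1 rail [-16.3   2.8]
w7 130 lid x -116.3 -15.9 rail [-16.9   3.3]
w7 140 lid x -115.8 -15.8 rail [-16.6   3.3]
w7 150 lid x -115.6 -18.7 rail [-16.4  -6.6]
  rear y at x -100 67.2
  rear y at x -80 66.5
  rear y at x -60 66.2
  rear y at x -40 66.0
```

The carton is seated on the stop bar but stands about 6 mm off the rail, which is borderline. I'll press it flush from the robot side, then press the button again.

```bash
python3 - <<'E'
from h import *
n=now();a=[-.145,.113,.11,0];b=[-.145,.113,.015,0];c=[-.124,.113,.015,0]
plan(line(n,a,5)+line(a,b,4)+[b]+line(b,c,4)+[c])
E
```

```text
[0.01, -0.045, 0.017, -0.002, 0.001, 0.178, 0.02, -0.089, 0.033, -0.002, 0.001, 0.357, 0.03, -0.134, 0.05, -0.001, 0.001, 0.535, 0.04, -0.179, 0.066, -0.001, 0.001, 0.713, 0.05, -0.223, 0.083, -0.001, 0.001, 0.891]
[0.0, 0.0, 0.024, 0.0, 0.0, 0.0, 0.0, 0.0, 0.048, 0.0, 0.0, 0.0, 0.0, 0.0, 0.071, 0.0, 0.0, 0.0, 0.0, 0.0, 0.095, 0.0, 0.0, 0.0, 0.0, 0.0, 0.095, 0.0, 0.0, 0.0]
[0.005, 0.0, 0.0, 0.0, 0.0, 0.0, 0.01, 0.0, 0.0, 0.0, 0.0, 0.0, 0.016, 0.0, 0.0, 0.0, 0.0, 0.0, 0.021, 0.0, 0.0, 0.0, 0.0, 0.0, 0.021, 0.0, 0.0, 0.0, 0.0, 0.0]
```

Request:
carry_out:
  deltas: [0.01,-0.045,0.017,0,0,0.178,0.02,-0.089,0.033,0,0,0.357,0.03,-0.134,0.05,0,0,0.535,0.04,-0.179,0.066,0,0,0.713,0.05,-0.223,0.083,0,0,0.891]

```text
time: 22.12
eef_pos: [0.445, 0.0625, 0.1098]
tcp_rot: [0.996, -0.092, 0.0, -0.0]
contact_force: [-0.2, 1.1, 0.3]
opening: 0.0
finger_force: 0.0
```

```bash
python3 - <<'E'
from h import *
print(now())
a=[-.145,.113,.11,0];b=[-.145,.113,.015,0]
plan([a]+line(a,b,3)+[b])
E
```

```text
[-0.14525365  0.11440433  0.1097685  -0.00460749]
[0.0, 0.001, 0.0, 0.0, 0.0, -0.005, 0.0, 0.001, 0.031, 0.0, 0.0, -0.005, 0.0, 0.001, 0.063, 0.0, 0.0, -0.005, 0.0, 0.001, 0.095, 0.0, 0.0, -0.005, 0.0, 0.001, 0.095, 0.0, 0.0, -0.005]
```

Request:
carry_out:
  deltas: [0,0,0.024,0,0,0,0,0,0.048,0,0,0,0,0,0.07,0,0,0,0,0,0.093,0,0,0,0,0,0.093,0,0,0]

```text
time: 22.75
eef_pos: [0.4439, 0.0613, 0.0155]
tcp_rot: [0.996, -0.089, -0.002, -0.0]
contact_force: [0.1, -0.4, 0.2]
opening: -0.001
finger_force: 0.0
```

Request:
carry_out:
  deltas: [0.005,0,0,0,0,0,0.01,0,0,0,0,0,0.015,0,0,0,0,0,0.018,0,0,0,0,0,0.02,0,0,0,0,0]

```text
time: 23.38
eef_pos: [0.4636, 0.0568, 0.0171]
tcp_rot: [0.996, -0.09, -0.003, 0.0]
contact_force: [-5.5, 0.9, 4.6]
opening: 0.001
finger_force: 3.1
```

Request:
carry_out:
  deltas: [0.001,0,0,0,0,0,0.002,0,0,0,0,0]

```text
time: 23.62
eef_pos: [0.4652, 0.0565, 0.0171]
tcp_rot: [0.996, -0.09, -0.003, 0.0]
contact_force: [-6.4, 0.6, 5.7]
opening: -0.001
finger_force: 3.3
```

```bash
python3 - <<'E'
from h import *
print(now())
E
```

```text
[-0.12426316  0.1121434   0.01706074 -0.00029164]
```

Request:
carry_out:
  deltas: [0.001,0,0,0,0,0,0.002,0,0,0,0,0]

```text
time: 23.88
eef_pos: [0.4673, 0.0561, 0.0171]
tcp_rot: [0.996, -0.09, -0.003, 0.0]
contact_force: [-6.3, 1.2, 5.4]
opening: 0.006
finger_force: 3.2
```

Request:
carry_out:
  deltas: [0.001,0,0,0,0,0,0.0015,0,0,0,0,0]

```text
time: 24.12
eef_pos: [0.4688, 0.0559, 0.0171]
tcp_rot: [0.996, -0.09, -0.003, 0.0]
contact_force: [-6.5, 0.7, 5.4]
opening: 0.002
finger_force: 3.2
```

Request:
carry_out:
  deltas: [0.001,0,0,0,0,0,0.0015,0,0,0,0,0]

```text
time: 24.38
eef_pos: [0.4691, 0.0558, 0.0169]
tcp_rot: [0.996, -0.09, -0.004, -0.0]
contact_force: [-9.5, 1.2, 8.4]
opening: -0.001
finger_force: 5.0
```

Request:
carry_out:
  deltas: [0.001,0,0,0,0,0,0.0015,0,0,0,0,0]

```text
time: 24.62
eef_pos: [0.4691, 0.0558, 0.0166]
tcp_rot: [0.996, -0.09, -0.007, -0.0]
contact_force: [-14.2, 1.8, 12.2]
opening: 0.003
finger_force: 7.0
```

```bash
python3 - <<'E'
from h import *
print(now())
E
```

```text
[-1.20364191e-01  1.12140248e-01  1.66102072e-02 -7.41787489e-05]
```

Seated on the rail: the force rises with no travel at x = -0.120. I back off, rise, and look again with numbers only.

Request:
carry_out:
  deltas: [-0.01,0,0,0,0,0,-0.025,0,0,0,0,0,-0.025,0,-0.05,0,0,0,-0.025,0,-0.11,0,0,0,-0.025,0,-0.17,0,0,0]

```text
time: 25.25
eef_pos: [0.4483, 0.0598, 0.1888]
tcp_rot: [0.996, -0.09, 0.0, 0.0]
contact_force: [0.1, -0.1, 0.3]
opening: -0.002
finger_force: 0.0
```

Request:
carry_out:
  deltas: [0,0.05,-0.01,0,0,-0.16,0.01,0.09,-0.01,0,0,-0.32,0.02,0.12,-0.01,0,0,-0.48,0.02,0.12,-0.01,0,0,-0.48]

```text
time: 25.75
eef_pos: [0.4471, -0.0634, 0.1974]
tcp_rot: [0.989, 0.147, 0.0, 0.0]
contact_force: [-0.5, -0.8, 0.8]
opening: -0.001
finger_force: 0.0
```

```bash
cat > chk.py <<'E'
from h import *
s=ctrl.get_state();print(now());im,d=snap('wrist','chk%d'%int(s['time']*10))
v,u=np.mgrid[:384,:512];uv=np.c_[u.ravel(),v.ravel()];w=atd('wrist',uv,d,s);p=w2p(w)*1000;z=w[:,2]*1000;k=d.ravel()>0
L=k&(z>44)&(z<56)&(p[:,0]>-140)&(p[:,0]<12)&(p[:,1]>40)&(p[:,1]<164)
for a in range(70,160,15):
    m=L&(abs(p[:,1]-a-2)<2);r=k&(z>17)&(z<27)&(abs(p[:,1]-a-2)<2)&(p[:,0]>-8)&(p[:,0]<20)
    if m.sum()>20: print(a,'lid x',p[m,0].min().round(1),p[m,0].max().round(1),'rail',np.percentile(p[r,0],[3,97]).round(1) if r.sum()>5 else '')
for a in range(-100,-10,20):
    m=L&(abs(p[:,0]-a)<2)
    if m.sum(): print('  y at x',a,p[m,1].min().round(1),p[m,1].max().round(1))
n=now();y=n[3];a=[.055,.054,.12,y];b=[.055,.054,.03,y]
plan(line(n,a,5)+line(a,b,4)+[b])
E
python3 chk.py
```

```text
[-0.12062304 -0.00903752  0.19741139  0.47562132]
70 lid x -108.9 -9.5 rail [-4.8  2.3]
85 lid x -109.2 -9.7 rail [-4.5  1.9]
100 lid x -108.8 -8.7 rail [-3.7  2.3]
115 lid x -108.3 -8.9 rail [-4.3  2. ]
130 lid x -108.8 -14.5 rail 
145 lid x -108.5 -21.8 rail 
  y at x -100 67.2 164.0
  y at x -80 66.4 164.0
  y at x -60 66.4 163.9
  y at x -40 66.0 164.0
  y at x -20 66.1 145.3
[0.037, 0.005, 0.015, 0.0, 0.0, 0.0, 0.074, 0.01, 0.031, 0.0, 0.0, 0.0, 0.111, 0.015, 0.046, 0.0, 0.0, 0.0, 0.148, 0.02, 0.062, 0.0, 0.0, 0.0, 0.185, 0.026, 0.077, 0.0, 0.0, 0.0]
[0.0, 0.0, 0.022, 0.0, 0.0, 0.0, 0.0, 0.0, 0.045, 0.0, 0.0, 0.0, 0.0, 0.0, 0.068, 0.0, 0.0, 0.0, 0.0, 0.0, 0.09, 0.0, 0.0, 0.0, 0.0, 0.0, 0.09, 0.0, 0.0, 0.0]
```

The carton is now flush with the rail, square and on the bar, and still for well over 0.2 s. Pressing the green button again.

Request:
carry_out:
  deltas: [0.037,0.005,0.015,0,0,0,0.074,0.01,0.031,0,0,0,0.111,0.015,0.046,0,0,0,0.148,0.02,0.062,0,0,0,0.185,0.026,0.077,0,0,0]

```text
time: 26.42
eef_pos: [0.6323, -0.0301, 0.1194]
tcp_rot: [0.989, 0.149, -0.0, -0.0]
contact_force: [0.9, -0.7, 0.3]
opening: 0.0
finger_force: 0.0
```

Request:
carry_out:
  deltas: [0,0,0.022,0,0,0,0,0,0.045,0,0,0,0,0,0.068,0,0,0,0,0,0.09,0,0,0,0,0,0.093,0,0,0]

```text
time: 27.05
eef_pos: [0.6299, -0.031, 0.025]
tcp_rot: [0.989, 0.149, -0.002, -0.001]
contact_force: [-0.4, 0.1, 0.9]
opening: 0.001
finger_force: 0.0
```

Request:
carry_out:
  deltas: [0,0,0.005,0,0,0,0,0,0.008,0,0,0,0,0,0.01,0,0,0,0,0,0.01,0,0,0]

```text
time: 27.55
eef_pos: [0.6324, -0.0321, 0.0182]
tcp_rot: [0.989, 0.149, 0.001, 0.0]
contact_force: [1.1, 1.5, 2.3]
opening: 0.005
finger_force: 1.4
```

Request:
carry_out:
  deltas: [0,0,0.001,0,0,0,0,0,0.002,0,0,0,0,0,0.003,0,0,0]

```text
time: 27.92
eef_pos: [0.6325, -0.0321, 0.0159]
tcp_rot: [0.989, 0.149, 0.0, 0.0]
contact_force: [-3.8, 2.2, 12.8]
opening: -0.002
finger_force: 6.0
```

Request:
carry_out:
  deltas: [0,0,0.001,0,0,0,0,0,0.001,0,0,0,0,0,0.001,0,0,0]

```text
time: 28.3
eef_pos: [0.6325, -0.0322, 0.0159]
tcp_rot: [0.989, 0.149, 0.0, 0.0]
contact_force: [-4.4, 3.6, 13.1]
opening: 0.001
finger_force: 6.6
```

Request:
carry_out:
  deltas: [0,0,-0.03,0,0,0,0,0,-0.08,0,0,0,0,0,-0.13,0,0,0,0,0,-0.18,0,0,0,0,0,-0.18,0,0,0]

```text
time: 28.92
eef_pos: [0.6345, -0.0333, 0.199]
tcp_rot: [0.989, 0.149, 0.005, 0.002]
contact_force: [-0.4, 0.7, -1.1]
opening: -0.004
finger_force: 0.0
```

Request:
carry_out:
  deltas: [-0.05,0.01,0,0,0,0,-0.1,0.02,0,0,0,0,-0.15,0.04,0,0,0,0,-0.15,0.04,0,0,0,0,-0.15,0.04,0,0,0,0]

```text
time: 29.55
eef_pos: [0.4999, -0.1148, 0.1923]
tcp_rot: [0.989, 0.149, -0.001, -0.0]
contact_force: [-0.1, -0.1, 0.1]
opening: -0.002
finger_force: 0.0
```

```bash
python3 chk.py | head -12
```

```text
[-0.0594522  -0.05020146  0.19232429  0.47892653]
70 lid x -108.4 -9.4 rail [-7.5  2.4]
85 lid x -108.5 -9.5 rail [-7.7  2.3]
100 lid x -108.7 -8.6 rail [-7.5  2.7]
115 lid x -107.7 -8.6 rail [-7.4  2.9]
130 lid x -108.7 -8.7 rail [-7.5  3.2]
145 lid x -108.0 -8.8 rail [-7.2  3.3]
  y at x -100 67.1 163.6
  y at x -80 66.6 163.9
  y at x -60 66.4 163.6
  y at x -40 66.2 164.0
  y at x -20 65.5 163.9
```

The carton is still home, the button is up and the arm is clear, so I'm handing in.

```bash
python3 -c "
from plant import ctrl
print(ctrl.sign_off())"
```

```text
the job is handed in; nothing more can be done
None
```

The job is handed in, verdict not shown: the carton swung a quarter turn at the post, measures home (flush with the rail, against the stop bar), and the green button was pressed fully with it there; contact force on the post during the swing could not be measured, and a first button press, made before the carton was flush, was repeated.

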